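# Clear the photo plate and present a slide box over it

## Task

Wipe the three white chips off the black photo plate onto the worktop with the grey scraper block (not with bare fingers), and set the scraper back down upright on the worktop. Then draw the small slide box, which stands on edge in the white stand, up out of it and hold it over the middle of the cleared plate, at least 10 cm above it, tipped about halfway (45 degrees) between upright and flat so that its lid face looks obliquely upward, with its long edges level. Finish while still holding it there, still, and leave the other things where they are.

Things in the scene. Friction and masses are not known exactly. Their poses are not given: they have to be found in the camera images.
- photo_plate: Fixed matt black slab 110 (x) x 130 (y) x 15 mm, lying flat on the worktop. Origin: centre of its underside; z up, top face at z = 15 mm; x and y along its edges. Yaw within 0.25 rad.
- chip_0: White resin chip 16 x 12 x 7 mm, about 12 g, lying flat on the plate; origin at its centre (z = 18.5 mm on the plate, 3.5 mm on the worktop). At the start the chips' centres lie within |y| < 43 mm and -37 < x < 16 mm in the plate's frame, so a strip along its +x edge (far from the robot) is free.
- chip_1: A second such chip.
- chip_2: A third such chip.
- scraper: Loose grey scraper block, 0.13 to 0.21 kg, upright on the worktop, behind the plate. Steel foot 28 (x) x 110 (y) x 5 mm, plastic foot 26 mm wide to z = 13 mm, then a grip 22 (x) x 92 mm (y) up to z = 48 mm. Pinch the grip across its 22 mm, around z = 34 mm. Origin: centre of its underside, z up, y along its length (at the start within 0.25 rad of world y).
- stand: Fixed white stand right of the plate and farther off, 60 (x) x 90 (y) x 32 mm. Origin: centre of its underside. Yaw within 0.45 rad. Floor at z = 8 mm. One open-ended slot, 25.6 mm wide, runs along its y at x = 0, between 4 mm walls that reach z = 32 mm at both ends, but only z = 18 mm in a 46 mm wide finger cut-out in the middle (|y| < 23 mm).
- slide_box: Small brown slide box (closed case, lid stays shut), 50 (x) x 72 (y) x 23 mm (z), 65 to 130 g, standing on its long edge in the stand's slot, x down, top edge 57 mm above the worktop. Origin: centre of its bottom face; z points out through the lid face, which looks away from the robot, along the stand's +x. Pinch it across its 23 mm, mid-length, about 13 mm below the top edge.
- slide_box_center (a point): Centre of that small slide box (its middle in all three sizes); same axes as slide_box.
- long_box: Longer black slide box, 50 x 144 x 23 mm, lying flat, far right. Leave it. Origin at the underside centre, as for the next three.
- petri_dish: Petri dish, 61 mm across, 15 mm high, behind the stand; a clear acrylic screen, its near edge at about x = 0.64, y = -0.29, 0.2 m high, stands left of it. Leave it.
- forceps: Forceps, 116 mm long, lying flat, on the right, near the robot. Leave it.
- mold: Small steel base mould 34 x 26 x 13 mm, nearer the robot than the stand. Leave it.
Not all that is in view belongs to the job. Of the things that look like the slide_box, the middle-sized one is meant.

How it is judged:
By the outcome, as a careful person would: the job done as asked, in the order asked, and still so for the second after the job is handed in, while the arm keeps its last pose, push and grip.
It also fails if it takes over 48 s, if anything falls off the work surface, if the arm or the gripper's body presses on something with over 40 N, if the wrist force passes 120 N, or if a joint passes its speed limit or range.

## Robot

A 7-joint arm with a two-finger parallel gripper is mounted at the origin on a cart in front of the work surface, level with it; the furniture and walls round the work are solid. World frame = base frame: x ahead of the robot, y to its left, z up, the work surface at z = 0. Lengths are in m, angles in rad, forces in N, time in s.
With the tool pointing down it reaches from about 0.4 to 0.85 m from the base axis. Payload 6.9 kg.
Tool frame: the origin (TCP) lies at the very end of the fingers, on their centre line; the grasp point (between the pads) lies 19 mm behind it; z points along the fingers, x is the direction in which the jaws open and shut, and the axes are right-handed (so a half turn about z gives the same grasp; the last joint's range is limited). The gripper opens to 85 mm and grips with 20 to 120 N. Pads are 22 mm wide; open, the fingers measure 114 mm over their backs; the gripper's body (76 mm by 85 mm) begins 54 mm behind the grasp point. The pads swing forward as they close: fully open they stand 13 mm farther back than shut.
Start: joints at [-1.038, 0.507, -0.238, 1.5, 0.126, 1.149, -0.155], TCP at [0.259, 0.569, 0.231] pointing down, gripper open.
Joint ranges: [-3.08, 3.08], [-0.24, 2.05], [-1.43, 1.35], [0, 2.5], [-1.52, 4.66], [0.17, 1.96], [-2.89, 2.89]. Speed limits (rad/s): [2.39, 2.39, 3.14, 3.14, 3.14, 3.14, 3.14].

## Interface

Orientations are given as a rotation vector (axis times angle).
In Python, from bench import ctrl gives the robot as it stands.
- The arm moves only by the tool servo_tool, never from a script. Its argument "steps" is a list of rows, each a list of 7 numbers: the turn, a rotation vector about the tool's x, y, z in rad, then the shift along the tool's x, y, z in mm, then the closure, from 0 (fully open) to 1 (shut). A call has 1 to 10 rows; each row is the pose to reach, as a shift and turn from the pose measured when the call began, along the tool's axes at that moment; what a row does not reach only later rows make up. A row lasts 1/8 s, in which the tool goes at most 62.5 mm and 10.7 degrees, less where a joint would pass 70% of its speed; a pose out of reach is approached as far as the arm can. A call with a gripper value outside its range is refused whole. The fingers move at their own pace and stop on an object; "squeeze" is the grip in N (left out, the last holds). Time passes only in rows, so rows that repeat a pose let the fingers close. It gives the time, the measured TCP pose, the force and the opening at its end, in the units of the state.
- ctrl.read_state(): the state, without advancing time (a new reading comes with each control period).
- ctrl.read_camera(name): name is "scene" or "top"; returns a dict with "image" (480x640x3 uint8, blue, green, red), "z_map" (480x640 float32, m along the optical axis (not along the pixel's ray), 0 where there is no reading), "K" (3x3 intrinsics, pixels), "camera_from_world" (4x4, takes a point from world to camera coordinates). Camera axes: x right, y up, looking along -z (the intrinsics and any distortion apply to the point x, -y, -z); pixel columns grow to the right and rows downward; lengths in m; the calibration is good to about 2 mm. A picture is of the moment at which its call begins.
- ctrl.hand_in(): hands the job in, once; it reports no verdict.
The state is a dict: "time": time; "joint_positions": joint angles; "dq": joint speeds; "tau": joint torques, N m; "tool_pos": TCP position; "tool_rot": TCP orientation; "force": force on the tool from outside, world axes, zero at the start; "ft_torque": the same for the moment, N m; "gripper_width": finger opening in m.
Only numpy, scipy, OpenCV 4.12 (cv2) and the standard library are available. Lean on these libraries where they do the work, as an engineer would, in place of code of your own. Each camera call takes 0.05 s, during which the arm holds its last target. There are 200 camera calls.

## Working session

There is one attempt and no reset: what is moved stays moved. The work goes in short steps, Python scripts to look and compute and a tool call to move; the robot and the scene stay as the last step left them, time stands still between calls to the robot, and variables do not carry over. Pictures are saved under pics/ and viewed, about 8 in all and at most 12, crops included, and the job is handed in when it is done.

Besides the shell and the picture viewer there is one more tool, called in YAML: its name, and indented under it one key for each argument. servo_tool: Moves the arm, as the interface text tells. Its arguments: {"type":"object","properties":{"steps":{"type":"array"},"squeeze":{"type":"number"}},"required":["steps"]}

```bash
mkdir -p pics; ls; cat > h.py <<'E'
import numpy as np, cv2, sys
from scipy.spatial.transform import Rotation as R
from bench import ctrl
def cam(n):
    c=ctrl.read_camera(n); return c
def ray(c,u,v):
    K=c["K"];T=c["camera_from_world"];Ri=T[:3,:3].T;o=-Ri@T[:3,3]
    d=Ri@np.array([(u-K[0,2])/K[0,0],-(v-K[1,2])/K[1,1],-1.]);return o,d
def onz(c,u,v,z):
    o,d=ray(c,u,v);return o+d*(z-o[2])/d[2]
def pts(c):
    K=c["K"];T=c["camera_from_world"];z=c["z_map"].astype(float)
    v,u=np.mgrid[:480,:640]
    p=np.stack([(u-K[0,2])/K[0,0]*z,-(v-K[1,2])/K[1,1]*z,-z],-1)
    w=(p-T[:3,3])@T[:3,:3]; w[z==0]=np.nan; return w
def proj(c,p):
    T=c["camera_from_world"];q=T[:3,:3]@np.asarray(p)+T[:3,3];K=c["K"]
    return K[0,0]*q[0]/-q[2]+K[0,2],K[1,1]*-q[1]/-q[2]+K[1,2]
E
python3 - <<'E'
from h import *
for n in("scene","top"):
    c=cam(n);cv2.imwrite(f"pics/{n}0.png",c["image"]);print(n,c["K"],c["camera_from_world"].round(3).tolist(),[k for k in c])
s=ctrl.read_state();print(s)
E
```

```text
pics
scene [[526.78911964   0.         324.39024271]
 [  0.         526.78911964 244.49993657]
 [  0.           0.           1.        ]] [[-0.539, -0.842, 0.021, -0.103], [0.599, -0.366, 0.713, -0.481], [-0.592, 0.397, 0.701, -0.482], [0.0, 0.0, 0.0, 1.0]] ['image', 'z_map', 'K', 'camera_from_world']
top [[459.07871885   0.         318.12783274]
 [  0.         459.07871885 242.47545437]
 [  0.           0.           1.        ]] [[0.169, -0.986, 0.006, -0.484], [0.96, 0.166, 0.227, -0.411], [-0.225, -0.033, 0.974, -0.822], [0.0, 0.0, 0.0, 1.0]] ['image', 'z_map', 'K', 'camera_from_world']
{'time': 0.1, 'joint_positions': array([-1.03850629,  0.5082493 , -0.23750009,  1.50103567,  0.12569534,
        1.14891105, -0.15480364]), 'dq': array([-0.00027601, -0.00057698, -0.00078889, -0.00160752, -0.00088776,
        0.00094617,  0.00093649]), 'tau': array([-4.51550848e-03, -6.21844411e+01, -2.19465449e+00, -2.50210476e+01,
        1.24679544e-02,  7.77850830e-03,  6.44130296e-06]), 'tool_pos': array([0.25861229, 0.56848481, 0.23051733]), 'tool_rot': array([ 2.64075984e+00,  1.70007757e+00, -2.09884943e-03]), 'force': array([0.088275  , 0.43891196, 0.8178492 ]), 'ft_torque': array([-0.04885771,  0.03765717, -0.04428066]), 'gripper_width': 0.08572275450897023}
```

View pics/scene0.png

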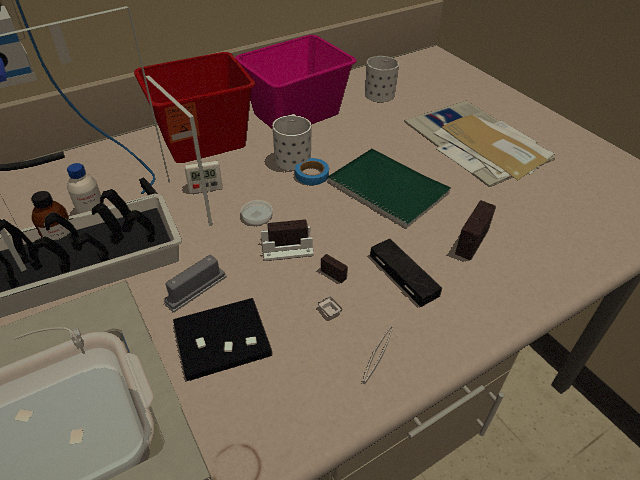

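View pics/top0.png

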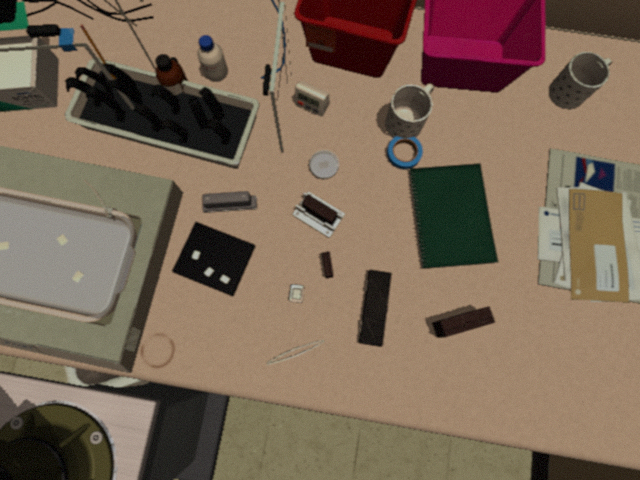

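Scene view: the scraper is at (195,282), the plate at (222,338), and the chips at (200,343), (228,347) and (251,341). Candidates for the slide box are the box in the stand (288,233), a tiny box (334,268), a large upright box (475,230) and the long black box (405,270). I choose the middle-sized one, standing in the stand at (288,233), or (320,208) in the top view.

```bash
cat > m.py <<'E'
from h import *
def rect(c,mask,z,name,mina=15):
    n,cs=0,cv2.findContours(mask.astype(np.uint8),cv2.RETR_EXTERNAL,cv2.CHAIN_APPROX_NONE)[0]
    for k in cs:
        if cv2.contourArea(k)<mina: continue
        w=np.array([onz(c,*p,z)[:2] for p in k[:,0]])*1000
        r=cv2.minAreaRect(w.astype(np.float32));print(name,"rect c",np.round(r[0],1),"size",np.round(r[1],1),"ang",round(r[2],1),"px",k[:,0].mean(0).round())
def roi(m,x0,y0,x1,y1):
    o=np.zeros_like(m);o[y0:y1,x0:x1]=m[y0:y1,x0:x1];return o
E
python3 - <<'E'
from m import *
S=cam("scene");T=cam("top")
for c,n,pr,sr,br in((T,"top",(165,215,262,300),(195,185,260,215),(285,180,350,242)),(S,"scene",(165,295,280,382),(155,245,235,312),(250,210,325,268))):
    im=c["image"];g=im.max(2);W=pts(c);H=W[...,2]
    hsv=cv2.cvtColor(im,cv2.COLOR_BGR2HSV)
    pm=roi(g<45,*pr);pm=cv2.morphologyEx(pm.astype(np.uint8),cv2.MORPH_CLOSE,np.ones((9,9)));rect(c,pm,.015,n+" plate",300)
    rect(c,roi(g>150,*[pr[0]+8,pr[1]+8,pr[2]-10,pr[3]-12]),.022,n+" chip",8)
    for nm,r,lo,hi in(("scr grip",sr,.040,.056),("scr foot",sr,.003,.03),("box",br,.045,.07),("stand",br,.024,.037)):
        m=roi((H>lo)&(H<hi),*r);p=W[m];print(n,nm,len(p),"zmed",np.nanmedian(p[:,2]).round(4))
        q=cv2.minAreaRect((p[:,:2]*1000).astype(np.float32));print("   ",np.round(q[0],1),np.round(q[1],1),round(q[2],1))
    t=roi(H>-1,*pr);print("plate z",np.nanmedian(H[pm>0]).round(4))
# neighbours: tub counter height
W=pts(T)
for u,v in((170,200),(160,250),(135,250),(150,345),(290,230),(282,150),(278,100)):print((u,v),W[v,u].round(3))
a=cv2.resize(S["image"][200:400,150:350],(600,600),interpolation=cv2.INTER_CUBIC);cv2.imwrite("pics/crop1.png",cv2.convertScaleAbs(a,alpha=1.5,beta=20))
E
```

```text
top plate rect c [ 430.1 -209.6] size [127.6 106.4] ang 78.2 px [214. 258.]
top chip rect c [ 392.6 -241. ] size [13.   8.9] ang 66.7 px [224. 279.]
top chip rect c [ 378.2 -176.5] size [25.1 66.6] ang 9.8 px [187. 283.]
top chip rect c [ 401.3 -207.6] size [ 8.4 13.3] ang 56.8 px [208. 272.]
top chip rect c [ 410.2 -277.6] size [54.5 22.9] ang 11.6 px [247. 275.]
top chip rect c [ 429.6 -175.4] size [ 8.7 13.7] ang 84.9 px [196. 254.]
top chip rect c [ 484.4 -226.7] size [36.5 93.8] ang 9.8 px [231. 228.]
top chip rect c [ 449.8 -131.2] size [31.3 88. ] ang 79.2 px [179. 240.]
top scr grip 523 zmed 0.0462
    [ 547.2 -214.5] [23.2 90.3] 13.3
top scr foot 351 zmed 0.0118
    [ 547.  -208.9] [ 47.8 120.5] 2.8
top box 447 zmed 0.0536
    [ 555.6 -398.2] [69.7 23.8] 66.3
top stand 147 zmed 0.0305
    [ 556.1 -396.6] [88.9 33.8] 67.1
plate z 0.0136
scene plate rect c [ 424.2 -206.3] size [129.  117.3] ang 78.1 px [220. 339.]
scene chip rect c [ 399.2 -206.5] size [ 8.9 13.5] ang 64.5 px [228. 346.]
scene chip rect c [ 427.2 -174.2] size [11.  14.7] ang 81.2 px [200. 342.]
scene chip rect c [ 390.5 -239.4] size [13.5 10.9] ang 62.7 px [251. 340.]
scene scr grip 768 zmed 0.0461
    [ 581.1 -205.3] [97.9 91.8] 12.6
scene scr foot 1206 zmed 0.0135
    [ 545.6 -213.8] [109.6 159.3] 80.0
scene box 462 zmed 0.053
    [ 554.4 -397.4] [69.6 27.5] 68.6
scene stand 341 zmed 0.0296
    [ 527.4 -391.1] [104.7  90.2] 65.4
plate z 0.0135
(170, 200) [ 0.518 -0.115  0.063]
(160, 250) [ 0.424 -0.111  0.038]
(135, 250) [ 0.411 -0.079  0.072]
(150, 345) [ 0.247 -0.124  0.001]
(290, 230) [ 0.515 -0.345 -0.001]
(282, 150) [ 0.675 -0.299  0.018]
(278, 100) [ 0.796 -0.266 -0.001]
```

View pics/crop1.png

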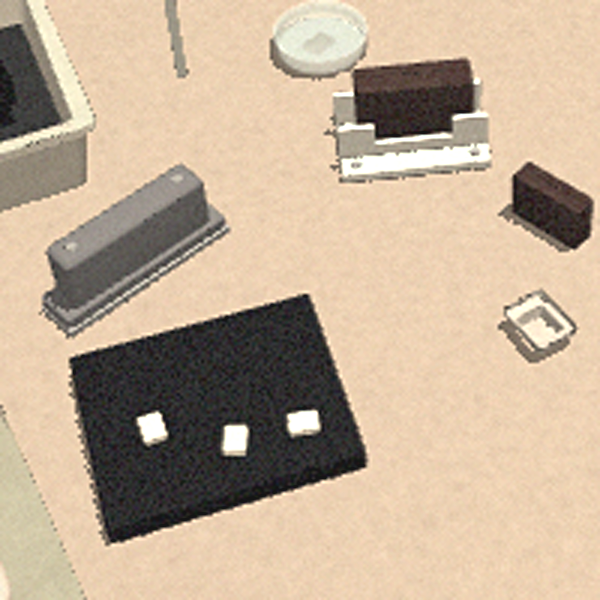

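The crop confirms the choice: the brown box stands in the white stand at crop (415,100). The tiny box at (550,205) is a decoy.

Plate: centre (430,-210) mm, yaw about -11.8°. Scraper: (547,-214), yaw about +13°. Box: (555,-398), yaw about -22.5°.

```bash
cat > g.py <<'E'
# usage: g.py x y z(mm) angle_of_jaws_deg [tilt_deg about jaw-normal]
from h import *
s=ctrl.read_state();P=s["tool_pos"]*1000;Rc=R.from_rotvec(s["tool_rot"])
a=sys.argv[1:]
if a:
    x,y,z,an,*t=map(float,a);an=np.radians(an);c,n=np.cos(an),np.sin(an)
    Rt=R.from_matrix(np.array([[c,n,0],[n,-c,0],[0,0,-1.]]))
    if t: Rt=R.from_rotvec(np.radians(t[0])*np.array([-n,c,0]))*Rt
    print("turn",(Rc.inv()*Rt).as_rotvec().round(3),"shift",Rc.inv().apply(np.array([x,y,z])-P).round(1))
m=Rc.as_matrix();print("t",s["time"],"P",P.round(1),"jaw",np.degrees(np.arctan2(m[1,0],m[0,0])).round(1),"zax",m[:,2].round(3),"F",s["force"].round(1),"w",round(s["gripper_width"]*1000,1),"q",s["joint_positions"].round(2))
E
python3 g.py 547 -214.5 110 13
```

```text
turn [0.    0.001 0.917] shift [-593.4  586.7  121.4]
t 0.2 P [258.6 568.7 230.8] jaw 65.5 zax [-0.    -0.001 -1.   ] F [1.2 0.6 0.1] w 85.8 q [-1.04  0.51 -0.24  1.5   0.13  1.15 -0.15]
```

servo_tool:
  steps:
    - [0,0,0.917,-593,587,0,0.4]
    - [0,0,0.917,-593,587,0,0.4]
    - [0,0,0.917,-593,587,0,0.4]
    - [0,0,0.917,-593,587,0,0.4]
    - [0,0,0.917,-593,587,0,0.4]
    - [0,0,0.917,-593,587,0,0.4]
    - [0,0,0.917,-593,587,0,0.4]
    - [0,0,0.917,-593,587,0,0.4]
    - [0,0,0.917,-593,587,0,0.4]
    - [0,0,0.917,-593,587,0,0.4]
  squeeze: 60

```text
time: 1.45
tool_pos: [0.4754, -0.0193, 0.2316]
tool_rot: [3.121, 0.356, 0.0]
force: [0.8, -0.1, 0.6]
gripper_width: 0.0512
```

```bash
python3 g.py 547 -214.5 80 13
```

```text
turn [ 0.001 -0.     0.001] shift [ 25.7 206.2 151.8]
t 1.45 P [475.4 -19.3 231.6] jaw 13.0 zax [ 0.    -0.001 -1.   ] F [ 0.8 -0.1  0.6] w 51.2 q [-0.17  0.28  0.21  1.88 -0.07  0.99  0.29]
```

servo_tool:
  steps:
    - [0,0,0,10,75,0,0.4]
    - [0,0,0,18,140,10,0.4]
    - [0,0,0,26,206,50,0.4]
    - [0,0,0,26,206,110,0.4]
    - [0,0,0,26,206,150,0.4]
    - [0,0,0,26,206,152,0.4]
    - [0,0,0,26,206,152,0.4]

```text
time: 2.33
tool_pos: [0.548, -0.2141, 0.0812]
tool_rot: [3.12, 0.357, 0.002]
force: [0.7, 0.1, 1.0]
gripper_width: 0.0512
```

```bash
python3 g.py 547 -214.5 18 13; python3 - <<'E'
from m import *
c=cam("scene");W=pts(c);H=W[...,2]
cv2.imwrite("pics/s2.png",cv2.resize(c["image"][200:380,120:360],(800,600),interpolation=cv2.INTER_CUBIC))
E
```

```text
turn [ 0.001 -0.001  0.001] shift [-1.2  0.1 63.2]
t 2.325 P [ 548.  -214.1   81.2] jaw 13.1 zax [ 0.001 -0.001 -1.   ] F [0.7 0.1 1. ] w 51.2 q [ 0.2   0.61  0.21  1.79 -0.17  0.75  0.73]
```

View pics/s2.png

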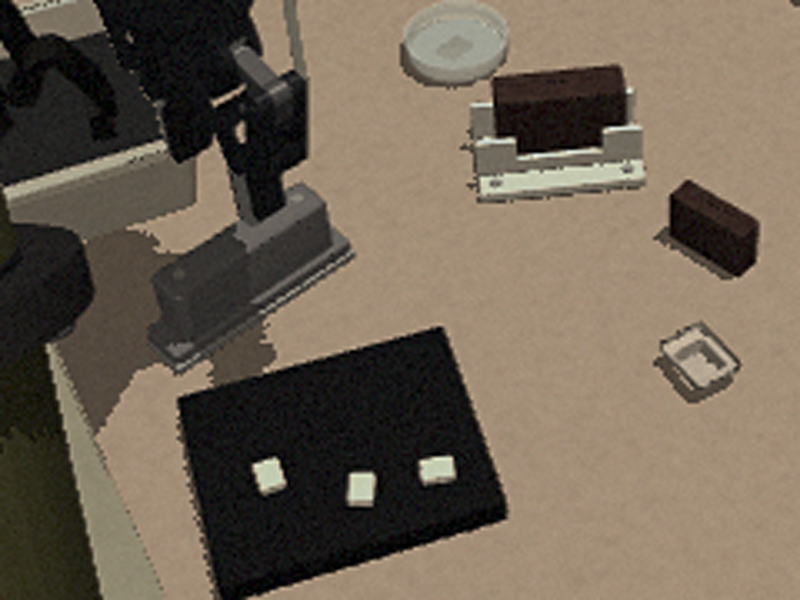

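The picture shows the finger over the scraper's middle at (260,200), with the chips and box undisturbed. I'll descend and grip.

servo_tool:
  steps:
    - [0,0,0,-1,0,40,0.4]
    - [0,0,0,-1,0,63,0.4]
    - [0,0,0,-1,0,63,0.4]
    - [0,0,0,-1,0,63,1]
    - [0,0,0,-1,0,63,1]
    - [0,0,0,-1,0,63,1]
    - [0,0,0,-1,0,63,1]

```text
time: 3.25
tool_pos: [0.5492, -0.2149, 0.0213]
tool_rot: [3.118, 0.358, 0.01]
force: [-0.7, 0.5, 8.2]
gripper_width: 0.0208
```

```bash
python3 g.py 547 -214.5 60 13
```

```text
turn [ 0.004 -0.006  0.002] shift [ -1.8  -0.7 -38.7]
t 3.25 P [ 549.2 -214.9   21.3] jaw 13.1 zax [ 0.007 -0.003 -1.   ] F [-0.7  0.5  8.2] w 20.8 q [ 0.22  0.69  0.18  1.84 -0.2   0.62  0.75]
```

servo_tool:
  steps:
    - [0,0,0,0,0,-15,1]
    - [0,0,0,0,0,-40,1]
    - [0,0,0,0,0,-40,1]
  squeeze: 80

```text
time: 3.62
tool_pos: [0.5505, -0.2155, 0.0643]
tool_rot: [3.116, 0.357, 0.017]
force: [0.1, 0.3, -2.6]
gripper_width: 0.0206
```

```bash
python3 g.py 470.1 -217.8 60 -11.8; python3 - <<'E'
from m import *
c=cam("scene")
cv2.imwrite("pics/s3.png",cv2.resize(c["image"][200:380,120:360],(800,600),interpolation=cv2.INTER_CUBIC))
E
```

```text
turn [ 0.005 -0.011  0.434] shift [-78.8 -16.    3.3]
t 3.625 P [ 550.5 -215.5   64.3] jaw 13.1 zax [ 0.011 -0.004 -1.   ] F [ 0.1  0.3 -2.6] w 20.6 q [ 0.21  0.63  0.2   1.81 -0.18  0.7   0.73]
```

View pics/s3.png

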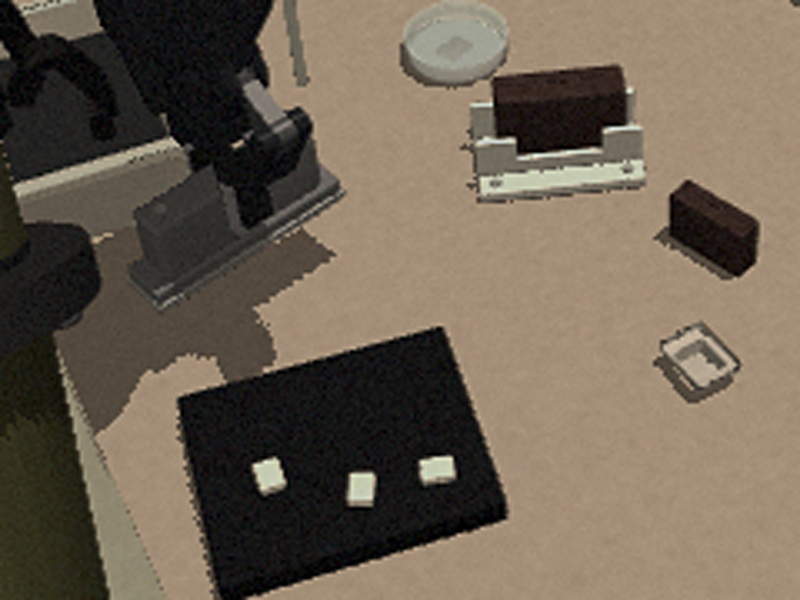

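servo_tool:
  steps:
    - [0.002,-0.004,0.15,-30,-6,0,1]
    - [0.004,-0.008,0.3,-60,-12,0,1]
    - [0.005,-0.011,0.434,-83,-17,0,1]
    - [0.005,-0.011,0.434,-83,-17,2,1]
    - [0.005,-0.011,0.434,-83,-17,15,1]
    - [0.005,-0.011,0.434,-83,-17,24,1]
    - [0.005,-0.011,0.434,-83,-17,24,1]

```text
time: 4.55
tool_pos: [0.4656, -0.2172, 0.037]
tool_rot: [-3.124, 0.32, 0.004]
force: [-0.2, -0.3, -1.5]
gripper_width: 0.0205
```

```bash
python3 g.py 465 -217.5 37 -11.8; python3 - <<'E'
from m import *
c=cam("scene")
cv2.imwrite("pics/s4.png",cv2.resize(c["image"][200:380,120:360],(800,600),interpolation=cv2.INTER_CUBIC))
E
```

```text
turn [-0.001  0.002  0.002] shift [-0.5  0.4  0. ]
t 4.55 P [ 465.6 -217.2   37. ] jaw -11.7 zax [-0.002  0.002 -1.   ] F [-0.2 -0.3 -1.5] w 20.5 q [ 0.2   0.61  0.29  2.02 -0.32  0.56  0.51]
```

View pics/s4.png

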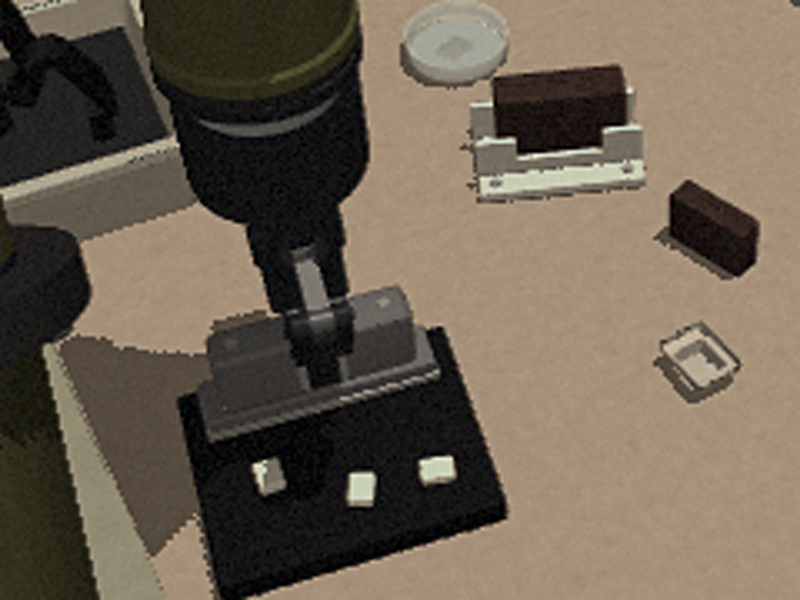

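The scraper sits in the free strip beyond the chips, from (205,400) to (435,360), and is aligned with the plate. I'll push towards the robot.

servo_tool:
  steps:
    - [0,0,0,-8,0,0.5,1]
    - [0,0,0,-18,0,0.5,1]
    - [0,0,0,-28,0,0.5,1]
    - [0,0,0,-38,0,0.5,1]
    - [0,0,0,-48,0,0.5,1]
    - [0,0,0,-58,0,0.5,1]
    - [0,0,0,-68,0,0.5,1]
    - [0,0,0,-76,0,0.5,1]
    - [0,0,0,-84,0,0.5,1]
    - [0,0,0,-88,0,0.5,1]

```text
time: 5.85
tool_pos: [0.3787, -0.1992, 0.0369]
tool_rot: [-3.124, 0.321, 0.004]
force: [0.1, 1.3, -2.0]
gripper_width: 0.0207
```

```bash
python3 g.py 375 -199 37 -11.8; python3 - <<'E'
from m import *
c=cam("scene");T=cam("top")
a=cv2.resize(c["image"][280:400,140:300],(400,300),interpolation=cv2.INTER_CUBIC)
b=cv2.resize(T["image"][200:320,140:300],(400,300),interpolation=cv2.INTER_CUBIC)
cv2.imwrite("pics/s5.png",np.hstack([a,b]))
E
```

```text
turn [-0.001  0.003  0.001] shift [-3.7  0.5 -0. ]
t 5.85 P [ 378.7 -199.2   36.9] jaw -11.7 zax [-0.002  0.002 -1.   ] F [ 0.1  1.3 -2. ] w 20.7 q [ 0.25  0.53  0.26  2.24 -0.33  0.41  0.57]
```

View pics/s5.png

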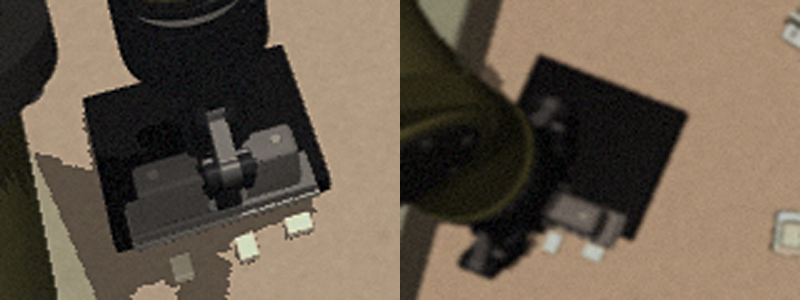

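All three chips lie on the worktop beyond the plate's near edge, at about (180,268), (247,247) and (299,224). I'll nudge a little further, lift, and carry the scraper back.

servo_tool:
  steps:
    - [0,0,0,-6,0,0,1]
    - [0,0,0,-6,0,0,1]
    - [0,0,0,-6,0,-20,1]
    - [0,0,0,-6,0,-38,1]
    - [0,0,0,30,0,-38,1]
    - [0,0,-0.1,80,0,-38,1]
    - [0,0,-0.25,130,0,-38,1]
    - [0,0,-0.4,170,20,-38,1]
    - [0,0,-0.434,170,20,-38,1]

```text
time: 7.08
tool_pos: [0.5436, -0.2558, 0.074]
tool_rot: [3.121, 0.362, -0.001]
force: [-1.9, -0.5, -2.3]
gripper_width: 0.0208
```

```bash
python3 g.py 549 -215 24 13
```

```text
turn [-0.     0.001  0.004] shift [ 14.6 -38.5  50. ]
t 7.075 P [ 543.6 -255.8   74. ] jaw 13.2 zax [-0.001 -0.    -1.   ] F [-1.9 -0.5 -2.3] w 20.8 q [ 0.28  0.64  0.2   1.76 -0.17  0.76  0.79]
```

servo_tool:
  steps:
    - [0,0,0,15,-38,0,1]
    - [0,0,0,15,-38,10,1]
    - [0,0,0,15,-38,35,1]
    - [0,0,0,15,-38,48,1]
    - [0,0,0,15,-38,51,1]
    - [0,0,0,15,-38,52,1]
    - [0,0,0,15,-38,52,1]

```text
time: 7.95
tool_pos: [0.5498, -0.2156, 0.0226]
tool_rot: [3.12, 0.361, 0.0]
force: [1.0, -1.0, -1.7]
gripper_width: 0.0206
```

```bash
python3 g.py 549 -215 21.3 13
```

```text
turn [ 0.    -0.     0.004] shift [-0.7 -0.8  1.3]
t 7.95 P [ 549.8 -215.6   22.6] jaw 13.2 zax [ 0. -0. -1.] F [ 1.  -1.  -1.7] w 20.6 q [ 0.22  0.7   0.18  1.83 -0.2   0.63  0.75]
```

Lower gently until contact, then release and rise.

servo_tool:
  steps:
    - [0,0,0,0,0,1,1]
    - [0,0,0,0,0,2,1]
    - [0,0,0,0,0,2.5,1]
    - [0,0,0,0,0,2.5,1]

```text
time: 8.45
tool_pos: [0.5501, -0.2157, 0.0214]
tool_rot: [3.12, 0.361, 0.002]
force: [-2.6, 1.2, 8.7]
gripper_width: 0.021
```

servo_tool:
  steps:
    - [0,0,0,0,0,0,0.8]
    - [0,0,0,0,0,0,0.45]
    - [0,0,0,0,0,0,0.45]
    - [0,0,0,0,0,-5,0.45]
    - [0,0,0,0,0,-40,0.45]
    - [0,0,0,0,0,-90,0.45]
    - [0,0,0,0,0,-110,0.45]
    - [0,0,0,0,0,-110,0.45]

```text
time: 9.45
tool_pos: [0.551, -0.2161, 0.1333]
tool_rot: [3.118, 0.361, 0.008]
force: [0.7, 0.5, -0.7]
gripper_width: 0.0467
```

```bash
python3 g.py 555.3 -398 110 -22.8
```

```text
turn [ 0.001 -0.005  0.628] shift [-37.4 178.   23.7]
t 9.45 P [ 551.  -216.1  133.3] jaw 13.2 zax [ 0.005 -0.002 -1.   ] F [ 0.7  0.5 -0.7] w 46.7 q [ 0.19  0.55  0.23  1.73 -0.16  0.87  0.71]
```

servo_tool:
  steps:
    - [0,0,0.1,-35,30,0,0.45]
    - [0,0,0.25,-54,75,0,0.45]
    - [0,-0.003,0.4,-48,125,0,0.45]
    - [0.001,-0.005,0.55,-37,178,5,0.45]
    - [0.001,-0.005,0.628,-37,178,20,0.45]
    - [0.001,-0.005,0.628,-37,178,24,0.45]
    - [0.001,-0.005,0.628,-37,178,24,0.45]

```text
time: 10.32
tool_pos: [0.5554, -0.3968, 0.1087]
tool_rot: [-3.08, 0.616, 0.002]
force: [0.9, -0.1, 0.2]
gripper_width: 0.047
```

```bash
python3 g.py 555.3 -398 27 -22.8; python3 - <<'E'
from m import *
c=cam("scene");T=cam("top")
for n,i in(("s",c),("t",T)):
    W=pts(i);H=W[...,2];im=i["image"]
    if n=="s":
        rect(i,roi(im.max(2)>145,*(165,330,290,400)),.007,"chip on table",8)
    r=(195,185,260,215) if n=="t" else (155,245,235,312)
    m=roi((H>.038)&(H<.056),*r);p=W[m]
    if len(p)>50:
        p=p[(np.abs(p[:,0]-.549)<.06)&(np.abs(p[:,1]+.215)<.07)]
        q=cv2.minAreaRect((p[:,:2]*1000).astype(np.float32));print(n,"scr",np.round(q[0],1),np.round(q[1],1),round(q[2],1),np.nanmedian(p[:,2]))
cv2.imwrite("pics/s6.png",cv2.resize(c["image"][200:380,150:390],(800,600),interpolation=cv2.INTER_CUBIC))
E
```

```text
turn [-0.     0.001  0.003] shift [ 0.5  1.2 81.7]
t 10.325 P [ 555.4 -396.8  108.7] jaw -22.6 zax [-0.001  0.001 -1.   ] F [ 0.9 -0.1  0.2] w 47.0 q [ 0.38  0.73  0.38  1.49 -0.3   0.98  0.45]
chip on table rect c [ 366.6 -220.9] size [127.  118.8] ang 58.2 px [255. 372.]
s scr [ 553.7 -240. ] [24.  37.3] 17.0 0.04609209937768346
t scr [ 549.6 -214.7] [24.  92.2] 12.3 0.04587406492110849
```

View pics/s6.png

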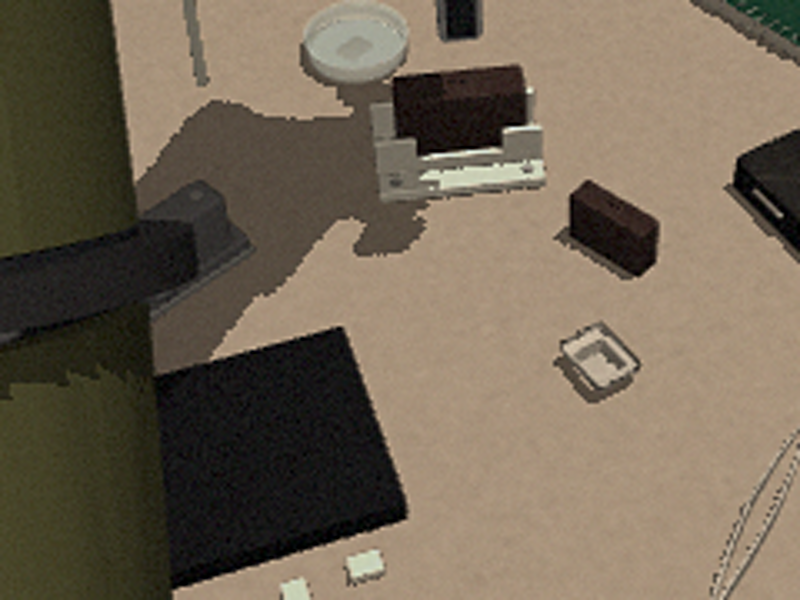

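The plate is clear, and the scraper stands upright at (550,-215) mm with its top at 46 mm. The finger hangs above the box. I'll descend to the box.

servo_tool:
  steps:
    - [0,0,0,0,1,40,0.45]
    - [0,0,0,0,1,70,0.45]
    - [0,0,0,0,1,83,0.45]
    - [0,0,0,0,1,83,0.45]
    - [0,0,0,0,1,83,1]
    - [0,0,0,0,1,83,1]
    - [0,0,0,0,1,83,1]
    - [0,0,0,0,1,83,1]
  squeeze: 50

```text
time: 11.42
tool_pos: [0.5564, -0.399, 0.0288]
tool_rot: [3.079, -0.617, 0.005]
force: [-0.6, 0.4, 7.1]
gripper_width: 0.0214
```

```bash
python3 g.py 555.3 -398 27 -22.8
```

```text
turn [ 0.001 -0.004  0.002] shift [-1.4 -0.5  1.8]
t 11.425 P [ 556.4 -399.    28.8] jaw -22.7 zax [ 0.003 -0.002 -1.   ] F [-0.6  0.4  7.1] w 21.4 q [ 0.4   0.81  0.35  1.56 -0.34  0.83  0.48]
```

servo_tool:
  steps:
    - [0,0,0,0,0,-8,1]
    - [0,0,0,0,0,-20,1]
    - [0,0,0,0,0,-40,1]
    - [0,0,0,0,0,-65,1]
    - [0,0,0,0,0,-100,1]
    - [0,0,0,0,0,-140,1]
    - [0,0,0,0,0,-170,1]
    - [0,0,0,0,0,-170,1]
  squeeze: 60

```text
time: 12.42
tool_pos: [0.5568, -0.3999, 0.2031]
tool_rot: [3.076, -0.617, 0.014]
force: [0.6, -0.2, -1.2]
gripper_width: 0.0216
```

```bash
python3 g.py 555.3 -398 200 -22.8; python3 - <<'E'
from m import *
c=cam("scene")
cv2.imwrite("pics/s7.png",cv2.resize(c["image"][140:320,180:420],(800,600),interpolation=cv2.INTER_CUBIC))
E
```

```text
turn [ 0.002 -0.01   0.002] shift [-2.1 -1.2  3. ]
t 12.425 P [ 556.8 -399.9  203.1] jaw -22.7 zax [ 0.008 -0.006 -1.   ] F [ 0.6 -0.2 -1.2] w 21.6 q [ 0.36  0.65  0.41  1.38 -0.27  1.16  0.41]
```

View pics/s7.png

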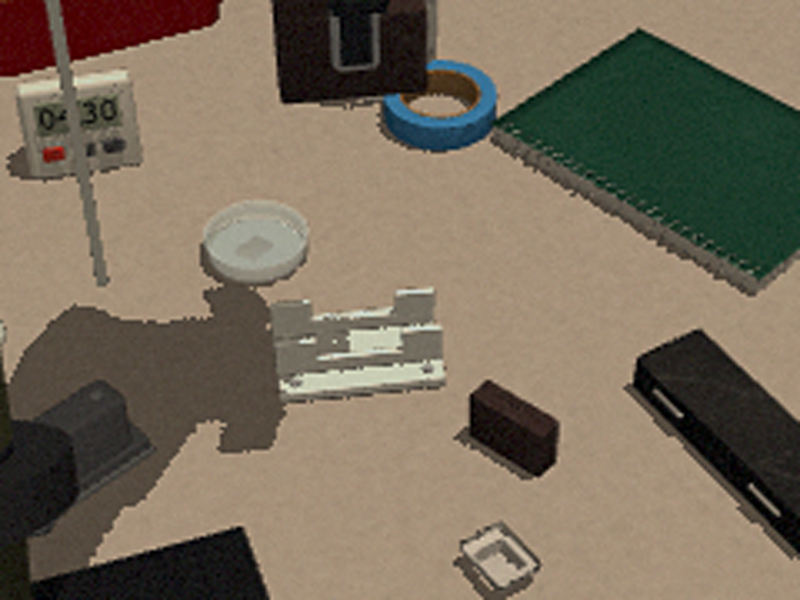

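The box is out of the stand and held level at crop (355,50), the stand is empty, and its neighbours are untouched.

```bash
python3 g.py 430 -210 220 -22.8; python3 g.py 430 -210 200 -22.8 -45
```

```text
turn [ 0.001 -0.007  0.002] shift [-189.2 -125.8  -20.6]
t 12.475 P [ 556.2 -399.1  200.8] jaw -22.7 zax [ 0.006 -0.004 -1.   ] F [ 0.1 -0.2 -1.3] w 22.0 q [ 0.37  0.65  0.41  1.38 -0.27  1.16  0.41]
turn [0.    0.779 0.003] shift [-189.3 -125.9   -0.6]
t 12.475 P [ 556.2 -399.1  200.8] jaw -22.7 zax [ 0.006 -0.004 -1.   ] F [ 0.1 -0.2 -1.3] w 22.0 q [ 0.37  0.65  0.41  1.38 -0.27  1.16  0.41]
```

servo_tool:
  steps:
    - [0,0,0,-30,-20,-6,1]
    - [0,0,0,-65,-43,-15,1]
    - [0,0,0,-105,-70,-20,1]
    - [0,0,0,-150,-100,-20,1]
    - [0,0,0,-180,-120,-20,1]
    - [0,0,0,-189,-126,-20,1]
    - [0,0.1,0,-189,-126,-20,1]
    - [0,0.22,0,-189,-126,-20,1]
    - [0,0.35,0,-189,-126,-20,1]

```text
time: 13.6
tool_pos: [0.4305, -0.2107, 0.2195]
tool_rot: [2.962, -0.594, 0.539]
force: [0.7, 0.2, -1.4]
gripper_width: 0.0217
```

```bash
python3 g.py 430 -210 220 -22.8 -45
```

```text
turn [0.001 0.425 0.002] shift [-0.5 -0.4 -0.7]
t 13.6 P [ 430.5 -210.7  219.5] jaw -22.7 zax [ 0.325 -0.138 -0.936] F [ 0.7  0.2 -1.4] w 21.7 q [ 0.01  0.14  0.46  2.2  -0.18  0.46  0.2 ]
```

servo_tool:
  steps:
    - [0,0.08,0,7,0,-19,1]
    - [0,0.18,0,14,0,-38,1]
    - [0,0.28,0,20,0,-56,1]
    - [0,0.36,0,27,0,-75,1]
    - [0,0.42,0,27,0,-75,1]
    - [0,0.425,0,27,0,-75,1]
    - [0,0.425,0,27,0,-75,1]

```text
time: 14.48
tool_pos: [0.4258, -0.2148, 0.2971]
tool_rot: [2.717, -0.553, 1.083]
force: [-0.5, 0.3, -1.0]
gripper_width: 0.0216
```

```bash
python3 g.py 428 -209 300 -22.8 -45
```

```text
turn [0.018 0.024 0.004] shift [ 1.8 -6.2 -2.3]
t 14.475 P [ 425.8 -214.8  297.1] jaw -22.5 zax [ 0.629 -0.284 -0.724] F [-0.5  0.3 -1. ] w 21.6 q [-0.44 -0.14  0.73  2.42  1.22  0.18 -1.23]
```

```bash
python3 g.py 428 -209 340 -22.8 -45
```

```text
turn [0.018 0.024 0.004] shift [ 29.4  -5.5 -31.3]
t 14.475 P [ 425.8 -214.8  297.1] jaw -22.5 zax [ 0.629 -0.284 -0.724] F [-0.5  0.3 -1. ] w 21.6 q [-0.44 -0.14  0.73  2.42  1.22  0.18 -1.23]
```

servo_tool:
  steps:
    - [0,0,0,7,-1,-8,1]
    - [0.005,0.005,0,15,-2,-16,1]
    - [0.01,0.01,0,22,-4,-24,1]
    - [0.018,0.02,0.002,29,-5,-31,1]
    - [0.018,0.024,0.004,29,-5.5,-31,1]
    - [0.018,0.024,0.004,29,-5.5,-31,1]
    - [0.018,0.024,0.004,29,-5.5,-31,1]
    - [0.018,0.024,0.004,29,-5.5,-31,1]

```text
time: 15.48
tool_pos: [0.4278, -0.2089, 0.3392]
tool_rot: [2.716, -0.548, 1.124]
force: [-0.3, 0.4, -0.8]
gripper_width: 0.0214
```

```bash
python3 g.py 428 -209 340 -22.8 -45
```

```text
turn [0. 0. 0.] shift [ 0.7 -0.  -0.4]
t 15.475 P [ 427.8 -208.9  339.2] jaw -22.8 zax [ 0.652 -0.274 -0.707] F [-0.3  0.4 -0.8] w 21.4 q [-0.4  -0.23  0.61  2.35  0.91  0.3  -0.93]
```

servo_tool:
  steps:
    - [0,0,0,-2,0,4,1]
    - [0,0,0,-5,0,8,1]
    - [0,0,0,-7,0,11,1]
    - [0,0,0,-7,0,11,1]
    - [0,0,0,-7,0,11,1]
    - [0,0,0,-7,0,11,1]
    - [0,0,0,-7,0,11,1]

```text
time: 16.35
tool_pos: [0.4305, -0.21, 0.3266]
tool_rot: [2.716, -0.548, 1.125]
force: [0.0, -0.7, -0.0]
gripper_width: 0.0213
```

```bash
python3 g.py 430 -210 325 -22.8 -45; python3 - <<'E'
from m import *
s=ctrl.read_state();print("dq",np.abs(s["dq"]).max().round(4),"q",s["joint_positions"].round(3))
p=s["tool_pos"];a=np.radians(-22.8)
c=cam("scene");t=cam("top")
cv2.imwrite("pics/s8.png",np.hstack([cv2.resize(c["image"],(400,300),interpolation=cv2.INTER_AREA),cv2.resize(t["image"],(400,300),interpolation=cv2.INTER_AREA)]))
for n,i in(("s",c),("t",t)):
    u,v=map(int,proj(i,p));print(n,u,v)
    x,y=max(u-100,0),max(v-100,0);cv2.imwrite(f"pics/s9{n}.png",cv2.convertScaleAbs(cv2.resize(i["image"][y:y+200,x:x+200],(600,600),interpolation=cv2.INTER_CUBIC),alpha=1.6,beta=15))
A,B=[cv2.imread(f"pics/s9{n}.png") for n in"st"];cv2.imwrite("pics/s9.png",np.hstack([cv2.resize(A,(400,400)),cv2.resize(B,(400,400))]))
E
```

```text
turn [-0.  0. -0.] shift [-1.5  0.2  0.8]
t 16.35 P [ 430.5 -210.   326.6] jaw -22.8 zax [ 0.652 -0.274 -0.707] F [ 0.  -0.7 -0. ] w 21.3 q [-0.37 -0.19  0.62  2.38  0.97  0.23 -0.98]
dq 0.0012 q [-0.369 -0.194  0.62   2.375  0.965  0.231 -0.983]
s 189 167
t 161 210
```

View pics/s9.png

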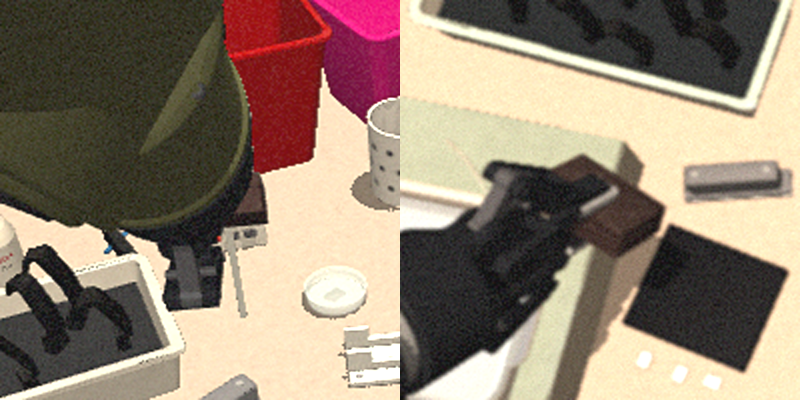

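View pics/s8.png

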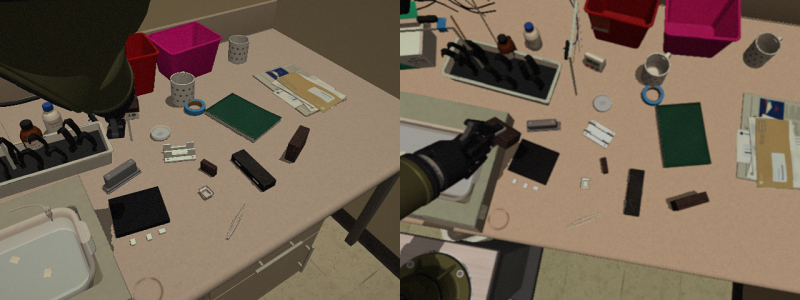

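The plate is clear, the chips lie on the worktop at about (645,360), (680,375) and (711,382), and the scraper is upright. The box is held tipped, and it appears shifted to the left only because of perspective. I'll check its pose from depth.

```bash
python3 - <<'E'
from m import *
t=cam("top");W=pts(t);im=t["image"].astype(int)
u,v=161,210
m=np.zeros((480,640),bool);m[v-40:v+50,u-30:u+75]=1
d=np.linalg.norm(W-np.array([.4305,-.21,.3266]),axis=-1)
m&=(d<.05)&(im[...,2]-im[...,0]>5)&(im.max(2)<110)
p=W[m];print(len(p),p.mean(0).round(4))
b=None;rng=np.random.default_rng(0)
for _ in range(300):
    q=p[rng.choice(len(p),3,False)];n=np.cross(q[1]-q[0],q[2]-q[0]);l=np.linalg.norm(n)
    if l<1e-6: continue
    k=np.abs((p-q[0])@(n/l))<.002
    if b is None or k.sum()>b.sum(): b=k
q=p[b];_,_,V=np.linalg.svd(q-q.mean(0));n=V[2]*np.sign(V[2][2]);print(len(q),"lid normal",n.round(3),"elev",np.degrees(np.arcsin(n[2])).round(1),"c",q.mean(0).round(4))
e=np.cross([0,0,1],n);e/=np.linalg.norm(e);f=np.cross(n,e);A=np.stack([(q-q.mean(0))@e,(q-q.mean(0))@f],1)*1000
r=cv2.minAreaRect(A.astype(np.float32));print(r)
C=q.mean(0)+(e*r[0][0]+f*r[0][1])/1000-n*.0115;print("centre",C.round(4))
E
```

```text
1475 [ 0.4238 -0.2197  0.3365]
798 lid normal [ 0.643 -0.274  0.715] elev 45.6 c [ 0.4344 -0.2183  0.3334]
((6.559700012207031, 7.186561584472656), (55.75749588012695, 69.99290466308594), 89.73274230957031)
centre [ 0.4248 -0.2071  0.3302]
```

```bash
python3 -c "
from bench import ctrl
print(ctrl.hand_in())"
```

```text
the job is handed in; nothing more can be done
None
```

I finished the task and handed it in at about 16.5 s of the 48 s. The box was still held over the plate at that point.

- **Chips:** I wiped all three off the plate's near edge with the scraper. The last pictures show the plate clear and the chips on the worktop in front of it.
- **Scraper:** It is back upright, about where it started, at (550, -215) mm with its top at 46 mm.
- **Slide box:** I drew it from the stand and hold it tipped. A plane fitted to the depth image puts the lid face 45.6° upward, with the long edges within about 0.3° of level.
- **Position:** The box centre measured (425, -207, 330) mm against a plate centre of (430, -210), so it is about 6 mm off centre. Its lowest edge is roughly 29 cm above the plate. It is that high because the 45° tilt ran into joint limits lower down (one try stopped short at 30 cm).
- **Stillness:** The arm was at rest at the last check, with joint speeds of about 0.001 rad/s.

One check failed: an attempt to measure the chips on the worktop by colour mask found bright worktop instead. Their resting place is therefore judged from the pictures only. The other things looked unmoved in the last pictures, but I did not measure them.

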